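# Seat the filter cassette and snap the clamp lever over

## Robot

A 7-joint arm with a two-finger parallel gripper is mounted at the origin on the work surface. World frame = base frame: x ahead of the robot, y to its left, z up, the work surface at z = 0. Lengths are in m, angles in rad, forces in N, time in s.
With the tool pointing down it reaches from about 0.425 to 0.875 m from the base axis. Payload 4.7 kg.
Tool frame: the origin (TCP) lies at the very end of the fingers, on their centre line; the grasp point (between the pads) lies 19 mm behind it; z points along the fingers, y is the direction in which the jaws open and shut (so a half turn about z gives the same grasp; the last joint's range is limited). The gripper opens to 87 mm and grips with 3 to 60 N. Pads are 19 mm wide; open, the fingers measure 117 mm over their backs; the gripper's body (75 mm by 190 mm) begins 51 mm behind the grasp point.
Start: joints at [-1.118, 0.321, -0.07, 1.45, 0.023, 1.371, -0.057], TCP at [0.276, 0.588, 0.223] pointing down, gripper open.
Joint ranges: [-2.86, 2.86], [-0.3, 2.09], [-1.38, 1.24], [0.06, 2.45], [-1.56, 4.7], [0.09, 2.05], [-2.69, 2.69]. Speed limits (rad/s): [2.57, 2.57, 3.14, 3.14, 3.14, 3.14, 3.14].

## Interface

Orientations are given as a unit quaternion [w, x, y, z].
In Python, from workcell import state, capture, camera_info, finish_job, regions_of gives the robot as it stands. The module is installed in compiled form; this text tells all that it offers.
- The arm moves only by the shell command python3 -m jog 'ROWS' [FORCE]. ROWS is JSON, a list of rows, each a list of 5 numbers: the closure, from -1 (fully open) to 1 (shut), so that 0 is half open, then the shift along the tool's x, y, z in units of 40 mm (1.0 is 40 mm), then the turn about the tool's z in units of 0.12 rad (1.0 is 0.12 rad). In form: [[fingers, tx, ty, tz, turn], ...]. A call has 1 to 5 rows; each row shifts and turns the commanded pose from where the row before left it, along the tool's axes as they then stand; what a row does not reach is not made up. A row lasts 1/8 s, in which the tool goes at most 62.5 mm and 10.7 degrees, less where a joint would pass 70% of its speed; a pose out of reach is approached as far as the arm can. A call with a number of a shift or a turn outside -1 to 1 is refused whole. A call with a gripper value outside its range is refused whole. The fingers move at their own pace and stop on an object; FORCE is the grip in N (left out, the last holds). Time passes only in rows, so rows that do not move let the fingers close. It gives the time, the measured TCP pose, the force and the opening at its end, in the units of the state.
- state(): the state, without advancing time (a new reading comes with each control period).
- capture(name): name is "side" or "top" or "wrist"; returns (picture, depth): 384x512x3 uint8, red, green, blue; 384x512 float32, m along the optical axis (not along the pixel's ray), 0 where there is no reading.
- camera_info(name): a dict with "mtx" (3x3 intrinsics, pixels), "xyz" and "orientation" of the camera in the world; the wrist camera has in their place "T_tool_cam" (4x4, takes a point from camera to tool coordinates, whose origin is the TCP and whose axes are the flange's). Camera axes: x right, y up, looking along -z (the intrinsics and any distortion apply to the point x, -y, -z); pixel columns grow to the right and rows downward; lengths in m; the calibration is good to about 2 mm. A picture is of the moment at which its call begins: read the wrist's pose just before it. camera_info takes no time and is no camera call.
- finish_job(): hands the job in, once; it reports no verdict.
Trained networks look in the newest picture that a camera, given by its name, has taken for a name from the list of things; names that differ only in an ending like _2 or _b are one class to them, and where a whole thing is asked for, a point or a joint stands for the part that bears it (a point fixed in the world has none). Each returns a list of dicts, best first, with "conf" (0 to 1); they miss things now and then, are a little off and sometimes report something else, mostly with a low value. They report only what shows in the picture. A call takes as long as a camera call. They do not tell look-alikes from the thing itself.
- regions_of(camera, target): "mask" (384x512 bool, what is visible of it) and "extent" ([left, top, width, height] in pixels, round what is visible of it).
The state is a dict: "time": time; "joint_pos": joint angles; "qvel": joint speeds; "joint_efforts": joint torques, N m; "tcp_pos": TCP position; "orientation": TCP orientation; "wrist_force": force on the tool from outside, world axes, zero at the start; "ft_torque": the same for the moment, N m; "gripper_width": finger opening in m.
Only numpy, scipy, OpenCV 4.12 (cv2) and the standard library are available. Lean on these libraries where they do the work, as an engineer would, in place of code of your own. Each camera call takes 0.05 s, during which the arm holds its last target. There are 200 camera calls.

## Task

Push the blue-and-white filter cassette along its rails until it is fully home against the blue receiver, then push the red lever over past its dead point until it snaps and stays locked, with the clamp pad pressing on the cassette. Only push, with the fingertips or the outside of the fingers: do not lift the cassette, do not bring the clamp down before the cassette is home, and leave the beaker, the bottle and the used amber cassette where they stand. Finish with the hand clear of everything.

Things in the scene. Friction and masses are not known exactly. Their poses are not given: they have to be found in the camera images.
- station: Fixed filter station: steel base plate 12 mm thick, x -120 to +75, y -135 to +50 mm in its own frame. Origin at bench level under the centre of the cassette when home; +z up, +x the way the cassette is pushed. Two white rails along x (inner faces y = +-31.5 mm, 8 mm wide, 12 mm high above the plate, x -90 to +35 mm). The clamp stands outside the rails on the -y side.
- receiver_face (a point): Middle of the blue receiver block's front face, at x = +35, y = 0, 26 mm above the bench in the station's frame. The cassette's +x face comes to rest against it. The block is 68 mm wide, 32 mm high above the plate; a 20 mm wide slot in it takes the cassette's spigot.
- cassette_center (a point): Centre of the loose blue-and-white cassette (about 120 g): block 70 (x) x 60 (y) x 28 (z) mm flat on the plate between the rails, axes along the station's; 26 mm above the bench, 35 mm from the flat -x face to push. 12 mm spigot on its +x face; port 12 mm wide, 14 mm high on top, near the front left. Home: x = 0 in the station's frame; starts 25 to 45 mm short (negative x).
- lever (a joint): Angle of the red-handled lever, rad. 0 = open, upright; grows to 1.62 = locked, lying flat towards the station's -y. Turns about the station's x axis through lever_pivot. Over-centre: a spring drives it back to 0 below the dead point at about 1.3 and snaps it to 1.62 beyond. Moving it takes 3 to 6 N at the red grip, falling to nothing at the dead point.
- lever_pivot (a point): Fixed point on the lever's hinge axis, 60 mm above the bench, at x = 15, y = -85 mm in the station's frame.
- lever_grip (a point): Point on the lever's axis 100 mm from the pivot, in the middle of the outer part of the red round grip. The grip is a 22 mm diameter cylinder that runs from 58 to 120 mm from the pivot; when open it stands upright, its top 180 mm above the bench.
- clamp_pad: Black rubber pad, 18 mm diameter, sprung, at the end of the 80 mm steel clamp arm. The lever drives the arm: open, it stands raised close beside the lever on its +y side, top about 145 mm above the bench; as the lever goes over it comes down towards +y and the pad lands on the cassette's top at x = 15, y = -5 mm of the station. Origin 22 mm above the pad's underside.
- used_cassette_center (a point): Centre of the used cassette, grey and amber, same size and shape as the other, lying loose on the bench (point 14 mm up). Leave alone.
- beaker: Loose glass beaker, 68 mm diameter, 85 mm high, origin under its centre. Leave alone.
- reagent: Loose reagent bottle with a blue cap, 54 mm diameter, 115 mm high, origin under its centre. Leave alone.
Mind the look-alikes: they are no part of the job. What is shaped like the part that bears cassette_center but pink, purple or yellow is not meant.

How it is judged:
By the outcome, as a careful person would: the job done as asked, in the order asked, and still so for the second after the job is handed in, with the robot touching nothing.
It also fails if it takes over 51 s, if anything falls off the work surface, if the arm or the gripper's body presses on something with over 40 N, if the wrist force passes 120 N, or if a joint passes its speed limit or range.

## Working session

There is one attempt and no reset: what is moved stays moved. The work goes in short steps, Python scripts to look and compute and a shell command to move; the robot and the scene stay as the last step left them, time stands still between calls to the robot, and variables do not carry over. Pictures are saved under pics/ and viewed, about 8 in all and at most 12, crops included, and the job is handed in when it is done.

```bash
mkdir -p pics; cat > h.py <<'E'
import numpy as np, cv2
from scipy.spatial.transform import Rotation as R
from workcell import *
def rot(q): return R.from_quat([q[1],q[2],q[3],q[0]]).as_matrix()
def cam(name):
    ci=camera_info(name); K=np.array(ci["mtx"])
    if name=="wrist":
        s=state(); T=np.array(ci["T_tool_cam"]); Rt=rot(s["orientation"])
        return K, Rt@T[:3,:3], Rt@T[:3,3]+np.array(s["tcp_pos"])
    return K, rot(ci["orientation"]), np.array(ci["xyz"])
def cloud(name, d, C=None):
    K,Rm,t=C or cam(name); v,u=np.mgrid[:d.shape[0],:d.shape[1]]
    p=np.stack([(u-K[0,2])/K[0,0]*d, -(v-K[1,2])/K[1,1]*d, -d],-1)
    return p@Rm.T+t
def proj(name,P,C=None):
    K,Rm,t=C or cam(name); p=(np.atleast_2d(P)-t)@Rm; z=-p[:,2]
    return np.c_[K[0,0]*p[:,0]/z+K[0,2], -K[1,1]*p[:,1]/z+K[1,2]]
def save(n,im): cv2.imwrite(f"pics/{n}.png", im[:,:,::-1])
E
python3 - <<'E'
from h import *
print(state()); 
for n in ["top","side"]:
    print(n,camera_info(n))
    im,d=capture(n); save(n+"0",im); X=cloud(n,d); np.savez(n+"0.npz",im=im,d=d)
    for t in ["cassette_center","lever","clamp_pad","station","used_cassette_center","beaker","reagent"]:
        for r in regions_of(n,t):
            m=r["mask"]&(d>0); print(t,round(r["conf"],2),r["extent"],np.round(np.median(X[m],0),3), np.round(X[m][:,2].max(),3))
a=cv2.imread("pics/top0.png");b=cv2.imread("pics/side0.png")
E
```

```text
{'time': 0.0, 'joint_pos': array([-1.11790646,  0.32182835, -0.07006433,  1.45170941,  0.02258283,
        1.37080099, -0.05688649]), 'qvel': array([-0.00057575,  0.00080539, -0.00010433,  0.00102855,  0.00097983,
       -0.00111489, -0.00061495]), 'joint_efforts': array([-7.92085621e-05, -4.91299760e+01, -4.03940929e-01, -3.12528670e+01,
       -6.38210122e-02,  4.38462349e-02,  1.83838997e-04]), 'tcp_pos': array([0.27595729, 0.58788037, 0.22144061]), 'orientation': array([-1.69040485e-04,  2.17628229e-01,  9.76031246e-01, -9.65113429e-04]), 'wrist_force': array([-0.24746715,  0.78933978,  1.30930713]), 'ft_torque': array([0.0143834 , 0.06015298, 0.03251138]), 'gripper_width': 0.08721640659358124}
top {'mtx': array([[369.44211984,   0.        , 256.87721242],
       [  0.        , 369.44211984, 191.93882671],
       [  0.        ,   0.        ,   1.        ]]), 'xyz': array([0.51052199, 0.09664703, 0.89221546]), 'orientation': array([-0.70653817, -0.02225097,  0.01800365,  0.70709588])}
cassette_center 0.81 [183.0, 247.2, 27.6, 35.9] [0.393 0.243 0.029] 0.045
cassette_center 0.79 [2
[... 1067 characters left out ...]
043
cassette_center 0.75 [224.5, 197.5, 38.9, 32.0] [0.539 0.089 0.039] 0.055
lever 0.8 [278.9, 169.3, 12.3, 55.5] [0.6   0.022 0.142] 0.181
clamp_pad 0.61 [269.6, 181.5, 8.7, 1.8] [0.59  0.066 0.137] 0.139
station 0.65 [195.2, 170.8, 123.4, 112.1] [0.564 0.024 0.012] 0.181
station 0.53 [278.0, 168.5, 16.1, 55.6] [0.6   0.022 0.142] 0.181
used_cassette_center 0.61 [223.5, 195.0, 40.7, 34.7] [0.54  0.09  0.039] 0.055
used_cassette_center 0.59 [239.2, 278.4, 46.3, 49.5] [ 0.531 -0.119  0.027] 0.044
beaker 0.68 [221.9, 139.2, 30.3, 46.0] [0.558 0.234 0.059] 0.086
reagent 0.72 [288.0, 144.2, 26.9, 46.9] [0.692 0.173 0.062] 0.117
reagent 0.37 [192.6, 167.7, 127.0, 114.8] [0.565 0.023 0.012] 0.181
```

View pics/top0.png

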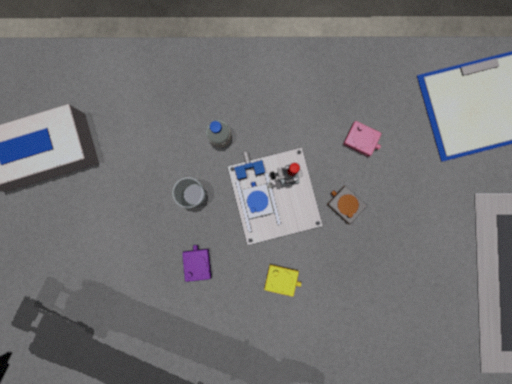

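View pics/side0.png

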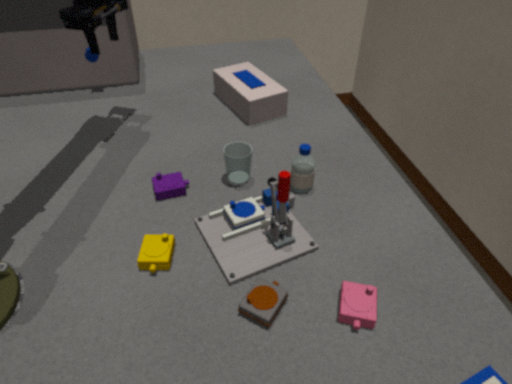

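Top view: the blue-and-white cassette on the station is at (257,201), with the receiver at (250,170) and the lever at (293,169). The look-alikes are purple (196,265), yellow (282,281) and pink (363,139), and the used amber cassette is at (347,204). Only the one at (257,201) lies between the rails and is blue and white. Next I fit the station pose and check an enlarged crop.

```bash
python3 - <<'E'
from h import *
from scipy.optimize import least_squares
z=np.load("top0.npz"); d=z["d"]; im=z["im"]; X=cloud("top",d)
near=(np.hypot(X[...,0]-.56,X[...,1]-.05)<.18)&(d>0)
m=near&(X[...,2]>.008)&(X[...,2]<.02)
hsv=cv2.cvtColor(im,cv2.COLOR_RGB2HSV)
P=X[m][:,:2].astype(np.float32)*1000
(c,sz,a)=cv2.minAreaRect(P); print("rect",c,sz,a, "z",np.median(X[m][:,2]))
# yaw near small positive
box=cv2.boxPoints((c,sz,a)); e=[box[(i+1)%4]-box[i] for i in range(4)]
angs=[np.arctan2(v[1],v[0]) for v in e]; yaw=min(angs,key=lambda q:abs(q-.2)); print("yaw",np.degrees(yaw),[round(float(np.hypot(*v)),1) for v in e])
Rz=lambda y:np.array([[np.cos(y),-np.sin(y)],[np.sin(y),np.cos(y)]])
o=np.array(c)-Rz(yaw)@[-22.5,-42.5]; print("origin",o)
np.savez("st.npz",o=o/1000,yaw=yaw)
def loc(p): return (p[...,:2]*1000-o)@Rz(yaw)
for cn in ["top","side"]:
    z=np.load(cn+"0.npz"); Xc=cloud(cn,z["d"]); L=loc(Xc); I=z["im"]
    h=cv2.cvtColor(I,cv2.COLOR_RGB2HSV); ok=(z["d"]>0)&(abs(L[...,0])<140)&(abs(L[...,1]+40)<110)
    q=ok&(abs(L[...,1])<29)&(Xc[...,2]>.034)&(Xc[...,2]<.046)&(L[...,0]<33)
    print(cn,"cassette x pct",np.percentile(L[q][:,0],[1,50,99]),"y",np.percentile(L[q][:,1],[1,50,99]),"z",np.median(Xc[q][:,2]))
    q=ok&((h[...,0]<8)|(h[...,0]>172))&(h[...,1]>150)&(Xc[...,2]>.1)
    print(cn,"lever",np.percentile(L[q],[2,50,98],axis=0).round(1).tolist(),np.percentile(Xc[q][:,2],[2,98]))
    q=ok&(h[...,0]>100)&(h[...,0]<130)&(h[...,1]>130)&(L[...,0]>28)
    print(cn,"receiver",np.percentile(L[q],[2,50,98],axis=0).round(1).tolist(),np.percentile(Xc[q][:,2],[2,98]))
    q=ok&(Xc[...,2]>.1)&(L[...,1]>-72)
    print(cn,"arm",np.percentile(L[q],[2,50,98],axis=0).round(1).tolist(),np.percentile(Xc[q][:,2],[2,98]))
def W(x,y,zz): return np.r_[(o+Rz(yaw)@[x,y])/1000,zz/1000]
# overlay
c4=[W(x,y,12) for x,y in [(-120,-135),(75,-135),(75,50),(-120,50)]]
pts=[W(15,-85,60),W(15,-85,180),W(35,0,26),W(-90,31.5,24),W(35,31.5,24),W(35,-31.5,24),W(-90,-31.5,24)]
out=[]
for n,(cx,cy) in {"top":(272,196),"side":(255,220)}.items():
    I=cv2.imread(f"pics/{n}0.png"); S=6
    x0,y0=cx-65,cy-65; I=cv2.resize(I[y0:y0+130,x0:x0+130],None,fx=3*1,fy=3,interpolation=cv2.INTER_CUBIC)
    f=lambda P:((proj(n,P)-[x0,y0]+.5)*3).astype(int)
    cv2.polylines(I,[f(np.array(c4))],True,(0,255,0),1)
    for p in f(np.array(pts)): cv2.circle(I,tuple(map(int,p)),3,(255,0,255),1)
    out.append(I)
cv2.imwrite("pics/crop1.png",np.hstack(out))
s=state(); Rt=rot(s["orientation"]); print("tool axes\n",Rt.round(3)); print("cam",np.array(camera_info("wrist")["T_tool_cam"]).round(3))
for n,p in dict(cass=W(-35,0,26),piv=W(15,-85,60)).items(): print(n,p)
E
```

```text
rect (556.9930419921875, 59.12266540527344) (335.78961181640625, 259.5179748535156) 42.69904327392578 z 0.012798814875513154
yaw 42.69904 [259.5, 335.8, 259.5, 335.8]
origin [544.70761186 105.6153332 ]
top cassette x pct [-45.02238591  -5.52038658  31.22510428] y [-27.73401392  -0.56222626  27.92805825] z 0.04105969866971365
top lever [[-21.3, -100.6], [-13.2, -90.1], [-5.1, -82.9]] [0.13808791 0.18207562]
top receiver [[31.6, -64.3], [59.7, -37.9], [79.4, -5.5]] [0.02709494 0.04758054]
top arm [[-10.5, -71.4], [3.9, -62.9], [15.5, -50.1]] [0.12786864 0.14349569]
side cassette x pct [-47.41200291 -12.2100256   30.11035923] y [-28.25706231  -3.79997489  26.03682734] z 0.039695073715395324
side lever [[-22.3, -106.5], [-19.1, -99.6], [-7.1, -88.4]] [0.12186047 0.18020516]
side receiver [[29.6, -72.2], [56.5, -20.9], [72.3, -6.7]] [0.01688759 0.04514409]
side arm [[-10.5, -71.8], [2.5, -63.4], [13.1, -53.0]] [0.12069927 0.1413493 ]
tool axes
 [[-0.905  0.425  0.   ]
 [ 0.425  0.905  0.   ]
 [-0.     0.    -1.   ]]
cam [[ 0.     0.966  0.257  0.069]
 [ 1.    -0.     0.    -0.001]
 [ 0.     0.257 -0.966 -0.161]
 [ 0.     0.     0.     1.   ]]
cass [0.5189852  0.08188018 0.026     ]
piv [0.61337403 0.05331884 0.06      ]
```

View pics/crop1.png

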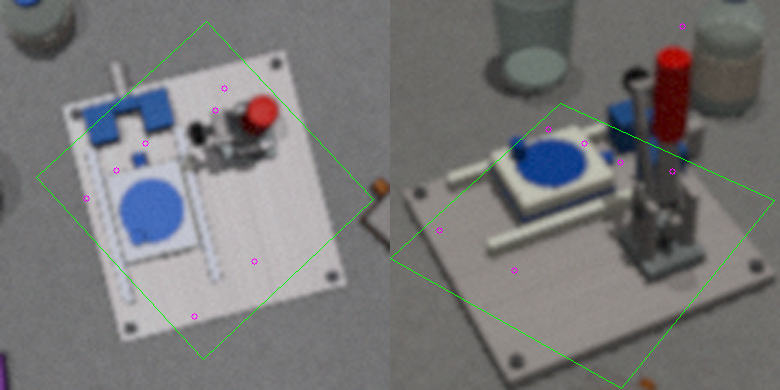

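The crop confirms the cassette: white body with a blue disc, between the rails, spigot towards the blue receiver. My station fit is wrong because outlier points got into the rectangle. I'll refit using the bright plate component.

```bash
cat > fit.py <<'E'
from h import *
Rz=lambda y:np.array([[np.cos(y),-np.sin(y)],[np.sin(y),np.cos(y)]])
if __name__=="__main__":
    z=np.load("top0.npz"); d=z["d"]; im=z["im"]; X=cloud("top",d)
    near=(np.hypot(X[...,0]-.56,X[...,1]-.05)<.18)&(d>0)&(im.min(-1)>120)&(X[...,2]>.004)
    n,lab,st,_=cv2.connectedComponentsWithStats(near.astype(np.uint8)); k=1+st[1:,4].argmax()
    m=cv2.erode((lab==k).astype(np.uint8),None)>0; m=cv2.dilate(m.astype(np.uint8),None)>0
    m&=(X[...,2]<.018)
    c,sz,a=cv2.minAreaRect(X[m][:,:2].astype(np.float32)*1000); print("rect",c,sz,a,np.median(X[m][:,2]))
    box=cv2.boxPoints((c,sz,a)); e=[box[(i+1)%4]-box[i] for i in range(4)]
    yaw=min([np.arctan2(v[1],v[0]) for v in e],key=lambda q:abs(q-.2)); print("yaw",np.degrees(yaw))
    o=np.array(c)-Rz(yaw)@[-22.5,-42.5]; print("origin",o); np.savez("st.npz",o=o/1000,yaw=yaw)
s_=np.load("st.npz"); o=s_["o"]*1000; yaw=float(s_["yaw"])
def loc(p): return (np.asarray(p)[...,:2]*1000-o)@Rz(yaw)
def W(x,y,zz): return np.r_[(o+Rz(yaw)@[x,y])/1000,zz/1000]
def measure(cn,I,d):
    Xc=cloud(cn,d); L=loc(Xc); h=cv2.cvtColor(I,cv2.COLOR_RGB2HSV)
    ok=(d>0)&(abs(L[...,0])<140)&(abs(L[...,1]+60)<160); Z=Xc[...,2]
    def rep(name,q): 
        if q.sum(): print(cn,name,q.sum(),"x,y pct2/50/98",np.percentile(L[q],[2,50,98],axis=0).round(1).tolist(),"z",np.percentile(Z[q],[2,50,98]).round(3))
    rep("cassette",ok&(abs(L[...,1])<33)&(Z>.034)&(Z<.046)&(L[...,0]<33))
    red=((h[...,0]<8)|(h[...,0]>172))&(h[...,1]>150)
    rep("lever",ok&red&(Z>.03))
    rep("receiver",ok&(h[...,0]>100)&(h[...,0]<130)&(h[...,1]>130)&(L[...,0]>33)&(Z>.03))
    rep("arm",ok&(Z>.1)&(L[...,1]>-72)&~red)
def overlay(n,im,cx,cy,name,r=65,S=3):
    c4=[W(x,y,12) for x,y in [(-120,-135),(75,-135),(75,50),(-120,50)]]
    pts=[W(15,-85,60),W(15,-85,180),W(35,0,26),W(-90,31.5,24),W(35,31.5,24),W(35,-31.5,24),W(-90,-31.5,24)]
    x0,y0=cx-r,cy-r; I=cv2.resize(im[y0:y0+2*r,x0:x0+2*r,::-1],None,fx=S,fy=S,interpolation=cv2.INTER_CUBIC)
    f=lambda P:((proj(n,P)-[x0,y0]+.5)*S).astype(int)
    cv2.polylines(I,[f(np.array(c4))],True,(0,255,0),1)
    for p in f(np.array(pts)): cv2.circle(I,tuple(map(int,p)),3,(255,0,255),1)
    return I
if __name__=="__main__":
    out=[]
    for n,(cx,cy) in {"top":(272,196),"side":(255,220)}.items():
        z=np.load(n+"0.npz"); measure(n,z["im"],z["d"]); out.append(overlay(n,z["im"],cx,cy,n))
    cv2.imwrite("pics/crop2.png",np.hstack(out))
    for nm,p in dict(cass=W(-35,0,26),piv=W(15,-85,60)).items(): print(nm,p)
    s=state(); print("tool y yaw deg",np.degrees(np.arctan2(*rot(s["orientation"])[[1,0],1])))
E
python3 fit.py
```

```text
rect (553.5393676757812, 60.44202423095703) (195.63430786132812, 186.2919158935547) 14.35176944732666 0.012747990104727991
yaw 14.351773
origin [564.80252276 107.19286742]
top cassette 760 x,y pct2/50/98 [[-59.0, -27.6], [-24.9, 0.5], [7.7, 29.7]] z [0.038 0.041 0.044]
top lever 98 x,y pct2/50/98 [[4.1, -91.7], [11.1, -82.6], [20.6, -74.4]] z [0.138 0.18  0.182]
top receiver 269 x,y pct2/50/98 [[34.6, -30.5], [51.2, 7.8], [138.9, 52.1]] z [0.035 0.045 0.116]
top arm 178 x,y pct2/50/98 [[3.2, -70.1], [15.6, -53.9], [139.3, 54.0]] z [0.108 0.138 0.145]
side cassette 684 x,y pct2/50/98 [[-58.5, -31.3], [-25.5, -6.4], [7.9, 25.9]] z [0.035 0.04  0.042]
side lever 325 x,y pct2/50/98 [[5.3, -97.6], [10.7, -93.4], [21.8, -81.4]] z [0.121 0.157 0.18 ]
side receiver 113 x,y pct2/50/98 [[35.7, -35.4], [43.3, 17.1], [139.6, 48.9]] z [0.031 0.043 0.114]
side arm 164 x,y pct2/50/98 [[4.2, -70.7], [10.3, -60.1], [139.4, 48.5]] z [0.103 0.134 0.141]
cass [0.5308948  0.09851726 0.026     ]
piv [0.60040374 0.02856365 0.06      ]
tool y yaw deg 64.85956114042473
```

View pics/crop2.png

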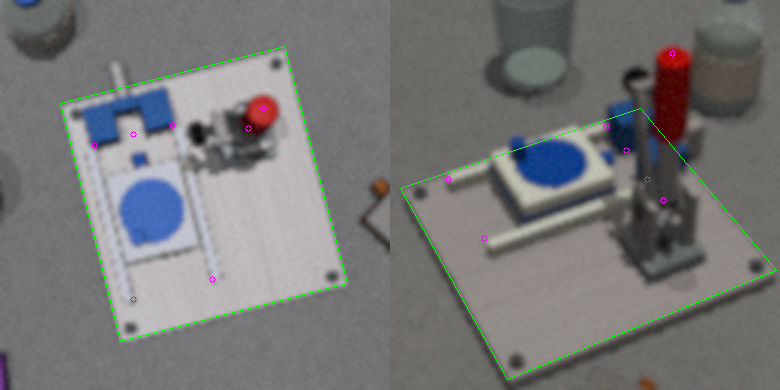

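The overlay fits now: the plate edges, rail ends, receiver face and lever top at (262,108) in the left panel all line up. The cassette spans x -60 to about +9, spigot included, so it is about 25 mm short. I'll shut the fingers and turn the jaws along station y, which puts the wrist camera on the -x side.

```bash
cat > go.py <<'E'
import sys
from fit import *
# go.py x y z [station mm] -> shift in tool units
s=state(); t=np.array(s["tcp_pos"]); Rt=rot(s["orientation"])
print("t",round(s["time"],2),"station",loc(t).round(1),"z",round(t[2]*1000,1),"F st",np.r_[Rz(yaw).T@s["wrist_force"][:2],s["wrist_force"][2]].round(1),"w",round(s["gripper_width"],3),
 "tooly err deg",round(float(np.degrees(np.arctan2(Rt[1,1],Rt[0,1])-yaw)-90),2))
a=[float(v) for v in sys.argv[1:]]
for i in range(0,len(a),3):
    print("to",a[i:i+3],"units",(Rt.T@(W(*a[i:i+3])-t)/.04).round(2))
E
python3 -m jog '[[1,0,0,0,-1],[1,0,0,0,-1],[1,0,0,0,-1],[1,0,0,0,-1],[1,0,0,0,-1]]' 20; python3 -m jog '[[1,0,0,0,-0.75],[1,0,0,0,0]]'; python3 go.py -90 0 200
```

```text
time: 1.42
tcp_pos: [0.2762, 0.5884, 0.2226]
orientation: [0.0, -0.082, 0.997, 0.0]
wrist_force: [0.6, -0.8, 0.4]
gripper_width: 0.0452
time: 1.68
tcp_pos: [0.2762, 0.5884, 0.2226]
orientation: [-0.0, -0.125, 0.992, 0.0]
wrist_force: [0.7, 0.8, 0.1]
gripper_width: 0.025
t 1.68 station [-160.3  537.7] z 222.6 F st [0.9 0.6 0.1] w 0.025 tooly err deg -0.02
to [-90.0, 0.0, 200.0] units [ -1.76 -13.44   0.56]
```

```bash
python3 -m jog '[[1,-0.12,-0.95,0,0],[1,-0.12,-0.95,0,0],[1,-0.12,-0.95,0,0],[1,-0.12,-0.95,0,0],[1,-0.12,-0.95,0,0]]'; python3 -m jog '[[1,-0.12,-0.95,0,0],[1,-0.12,-0.95,0,0],[1,-0.12,-0.95,0,0],[1,-0.12,-0.95,0,0],[1,-0.12,-0.95,0,0]]'; python3 -m jog '[[1,-0.12,-0.95,0,0],[1,-0.12,-0.95,0,0],[1,-0.12,-0.9,0,0],[1,0,0,0,0]]'; python3 go.py -90 0 200 -90 0 22
```

```text
time: 2.3
tcp_pos: [0.3471, 0.4092, 0.2227]
orientation: [0.0, -0.124, 0.992, 0.0]
wrist_force: [0.2, -0.1, 0.7]
gripper_width: 0.0002
time: 2.92
tcp_pos: [0.4176, 0.2311, 0.2229]
orientation: [0.0, -0.124, 0.992, 0.0]
wrist_force: [0.1, -0.4, 0.5]
gripper_width: 0.0006
time: 3.42
tcp_pos: [0.4599, 0.1243, 0.2229]
orientation: [0.0, -0.122, 0.993, -0.0]
wrist_force: [-0.6, -0.0, 0.0]
gripper_width: 0.0004
t 3.42 station [-97.4  42.6] z 222.9 F st [-0.6  0.1  0. ] w 0.0 tooly err deg -0.39
to [-90.0, 0.0, 200.0] units [-0.19 -1.06  0.57]
to [-90.0, 0.0, 22.0] units [-0.19 -1.06  5.02]
```

```bash
python3 -m jog '[[1,-0.19,-0.5,0,-0.06],[1,0,-0.56,0.5,0],[1,0,0,1,0],[1,0,0,1,0],[1,0,0,1,0]]'; python3 -m jog '[[1,0,0,0.9,0],[1,0,0,0.4,0],[1,0,0,0,0]]'; python3 go.py -90 0 22;  python3 - <<'E'
from fit import *
im,d=capture("side"); cv2.imwrite("pics/s1.png",overlay("side",im,255,210,"",65,5))
E
```

```text
time: 4.05
tcp_pos: [0.4768, 0.0897, 0.0816]
orientation: [0.0, -0.129, 0.992, 0.001]
wrist_force: [0.6, 0.2, 0.3]
gripper_width: 0.0003
time: 4.42
tcp_pos: [0.4764, 0.0887, 0.0301]
orientation: [-0.001, -0.129, 0.992, -0.0]
wrist_force: [1.2, -0.1, 1.0]
gripper_width: 0.0006
t 4.42 station [-90.3   4. ] z 30.1 F st [ 1.1 -0.4  1. ] w 0.001 tooly err deg 0.47
to [-90.0, 0.0, 22.0] units [-0.01 -0.1   0.2 ]
```

View pics/s1.png

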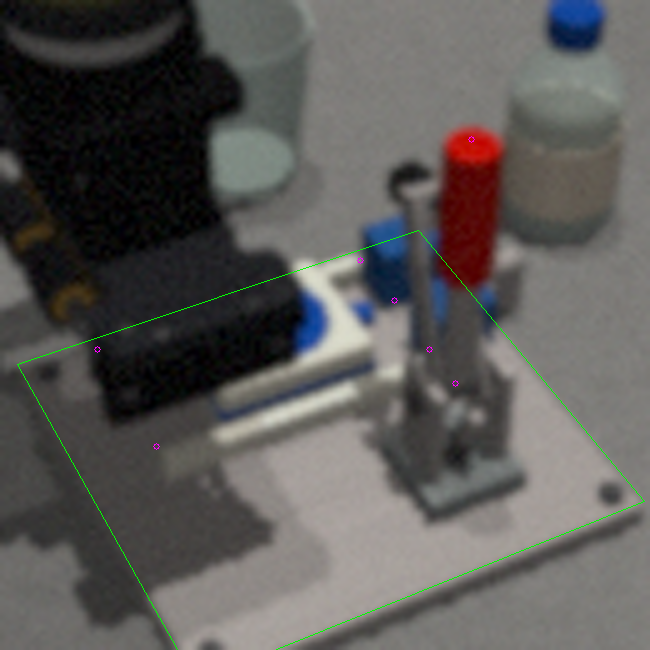

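The picture shows the shut fingers lowered behind the cassette between the rails, near (160,420), with the lever still upright at (470,200). The hand's body stays well short of the clamp arm. I'll push slowly along +x and watch the force.

```bash
python3 -m jog '[[1,0,-0.1,0.15,0.06],[1,-0.2,0,0,0],[1,-0.2,0,0,0],[1,0,0,0,0]]'; python3 go.py -68 0 24; python3 -m jog '[[1,-0.15,0,0,0],[1,-0.15,0,0,0],[1,0,0,0,0]]';python3 go.py -60 0 24
```

```text
time: 4.97
tcp_pos: [0.4946, 0.0887, 0.0249]
orientation: [0.001, -0.125, 0.992, 0.0]
wrist_force: [1.0, -0.6, 0.6]
gripper_width: 0.0003
t 4.97 station [-72.6  -0.5] z 24.9 F st [ 0.8 -0.8  0.6] w 0.0 tooly err deg 0.05
to [-68.0, 0.0, 24.0] units [-0.11  0.01  0.02]
time: 5.35
tcp_pos: [0.5057, 0.0915, 0.0246]
orientation: [0.0, -0.125, 0.992, -0.0]
wrist_force: [0.4, 0.4, 0.2]
gripper_width: 0.0003
t 5.35 station [-61.1  -0.5] z 24.6 F st [0.5 0.2 0.2] w 0.0 tooly err deg 0.05
to [-60.0, 0.0, 24.0] units [-0.03  0.01  0.01]
```

```bash
python3 -m jog '[[1,-0.1,0,0,0],[1,-0.1,0,0,0],[1,0,0,0,0]]';python3 go.py; python3 -m jog '[[1,-0.07,0,0,0],[1,0,0,0,0]]';python3 go.py -44.5 0 24; python3 - <<'E'
from fit import *
for n in ["top","side"]:
    im,d=capture(n); measure(n,im,d)
    if n=="side": cv2.imwrite("pics/s2.png",overlay(n,im,255,210,"",65,5))
E
```

```text
time: 5.72
tcp_pos: [0.5134, 0.0934, 0.0246]
orientation: [0.0, -0.125, 0.992, 0.0]
wrist_force: [0.8, 0.0, -0.3]
gripper_width: 0.0004
t 5.72 station [-53.2  -0.6] z 24.6 F st [ 0.7 -0.2 -0.3] w 0.0 tooly err deg 0.04
time: 5.98
tcp_pos: [0.5159, 0.0941, 0.0246]
orientation: [0.0, -0.125, 0.992, 0.0]
wrist_force: [-0.8, 0.4, -0.4]
gripper_width: 0.0003
t 5.97 station [-50.6  -0.6] z 24.6 F st [-0.7  0.6 -0.4] w 0.0 tooly err deg 0.04
to [-44.5, 0.0, 24.0] units [-0.15  0.01  0.02]
top cassette 83 x,y pct2/50/98 [[20.9, -27.0], [26.1, -3.8], [30.1, 28.8]] z [0.037 0.04  0.043]
top lever 99 x,y pct2/50/98 [[3.8, -92.1], [10.9, -82.1], [20.7, -74.2]] z [0.131 0.18  0.183]
top receiver 278 x,y pct2/50/98 [[34.7, -30.5], [50.5, 4.3], [138.6, 52.0]] z [0.032 0.045 0.116]
top arm 8798 x,y pct2/50/98 [[-137.9, -42.5], [-79.3, 5.2], [-11.0, 84.5]] z [0.137 0.459 0.509]
side cassette 35 x,y pct2/50/98 [[-60.4, -30.8], [-57.2, -12.1], [30.0, 4.1]] z [0.035 0.039 0.045]
side lever 377 x,y pct2/50/98 [[-81.5, -97.4], [9.6, -92.2], [21.2, -18.4]] z [0.12  0.159 0.2  ]
side receiver 75 x,y pct2/50/98 [[38.9, -35.8], [49.7, 22.2], [139.6, 49.4]] z [0.038 0.044 0.114]
side arm 11535 x,y pct2/50/98 [[-133.7, -60.5], [-70.9, -37.7], [-13.7, 60.0]] z [0.112 0.348 0.459]
```

View pics/s2.png

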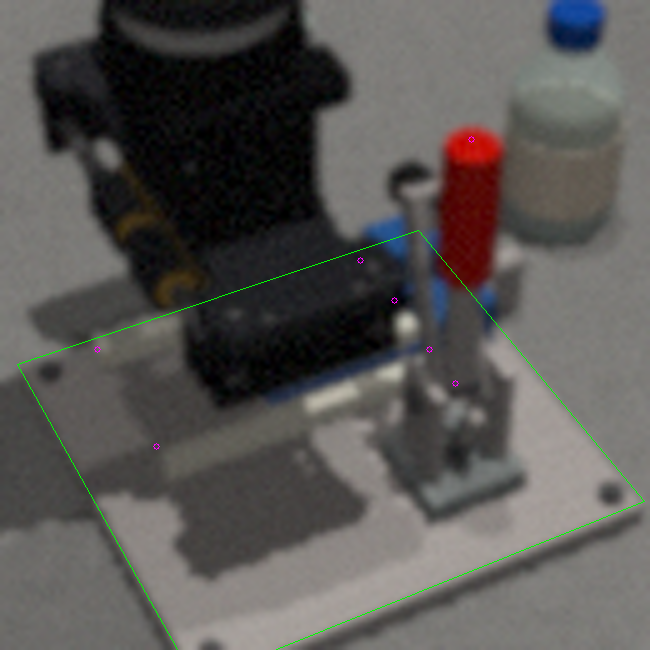

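The cassette is moving with the fingers: its front edge is at about x = 30-31, so roughly 4-5 mm remain, and the lever is untouched at (470,200). I'll keep pushing in small steps until the force rises.

```bash
python3 -m jog '[[1,-0.06,0,0,0],[1,0,0,0,0]]';python3 go.py; python3 -m jog '[[1,-0.05,0,0,0],[1,0,0,0,0]]';python3 go.py; python3 -m jog '[[1,-0.04,0,0,0],[1,0,0,0,0]]';python3 go.py
```

```text
time: 6.32
tcp_pos: [0.5182, 0.0947, 0.0246]
orientation: [0.0, -0.125, 0.992, 0.0]
wrist_force: [0.5, 0.3, 0.1]
gripper_width: 0.0001
t 6.33 station [-48.3  -0.5] z 24.6 F st [0.6 0.2 0.1] w 0.0 tooly err deg 0.04
time: 6.58
tcp_pos: [0.5202, 0.0952, 0.0246]
orientation: [0.0, -0.125, 0.992, 0.0]
wrist_force: [0.4, -0.6, -0.5]
gripper_width: 0.0005
t 6.58 station [-46.2  -0.6] z 24.6 F st [ 0.2 -0.7 -0.5] w 0.001 tooly err deg 0.04
time: 6.82
tcp_pos: [0.5202, 0.0953, 0.0243]
orientation: [-0.001, -0.125, 0.992, -0.0]
wrist_force: [-5.2, -2.1, 4.2]
gripper_width: 0.0003
t 6.83 station [-46.2  -0.5] z 24.3 F st [-5.6 -0.7  4.2] w 0.0 tooly err deg 0.04
```

```bash
python3 -m jog '[[1,-0.04,0,0,0],[1,0,0,0,0]]';python3 go.py; python3 -m jog '[[1,0.3,0,0,0],[1,0.8,0,0,0],[1,0.3,0,-0.8,0],[1,0,0,-1,0],[1,0,0,-1,0]]'; python3 -m jog '[[1,0,0,-1,0],[1,0,0,0,0]]'; python3 - <<'E'
from fit import *
for n in ["top","side"]:
    im,d=capture(n); measure(n,im,d)
    if n=="top": a=overlay(n,im,272,196,"",65,4)
    else: b=overlay(n,im,255,210,"",65,4)
cv2.imwrite("pics/s3.png",np.hstack([a,b])[:, :800])
E
python3 go.py
```

```text
time: 7.08
tcp_pos: [0.5202, 0.0952, 0.0241]
orientation: [-0.003, -0.125, 0.992, -0.0]
wrist_force: [-8.3, -1.2, 8.1]
gripper_width: 0.0002
t 7.08 station [-46.1  -0.5] z 24.1 F st [-8.4  0.9  8.1] w 0.0 tooly err deg 0.03
time: 7.7
tcp_pos: [0.469, 0.082, 0.138]
orientation: [0.001, -0.125, 0.992, 0.0]
wrist_force: [1.2, -0.3, 0.5]
gripper_width: 0.0003
time: 7.95
tcp_pos: [0.4715, 0.0827, 0.1803]
orientation: [0.005, -0.125, 0.992, 0.001]
wrist_force: [1.1, -0.2, 0.4]
gripper_width: 0.0007
top cassette 737 x,y pct2/50/98 [[-33.9, -27.0], [-0.4, 0.8], [31.7, 30.1]] z [0.038 0.041 0.044]
top lever 99 x,y pct2/50/98 [[3.9, -92.2], [10.7, -82.3], [20.0, -74.2]] z [0.129 0.18  0.183]
top receiver 265 x,y pct2/50/98 [[36.1, -30.5], [51.6, 4.4], [139.1, 52.2]] z [0.032 0.045 0.116]
top arm 12178 x,y pct2/50/98 [[-138.4, -44.1], [-100.3, 0.6], [-57.6, 85.3]] z [0.29  0.59  0.605]
side cassette 641 x,y pct2/50/98 [[-32.9, -30.5], [-1.2, -5.5], [31.5, 27.0]] z [0.035 0.04  0.043]
side lever 420 x,y pct2/50/98 [[-131.0, -97.3], [8.9, -91.5], [21.5, -14.9]] z [0.122 0.167 0.353]
side receiver 97 x,y pct2/50/98 [[36.8, -35.3], [45.7, 17.4], [139.5, 49.2]] z [0.032 0.043 0.115]
side arm 7493 x,y pct2/50/98 [[-134.4, -65.2], [-111.1, -33.9], [4.8, 77.0]] z [0.14  0.363 0.461]
t 8.05 station [-99.   -0.6] z 176.7 F st [ 0.2  0.6 -0.3] w 0.0 tooly err deg 0.04
```

View pics/s3.png

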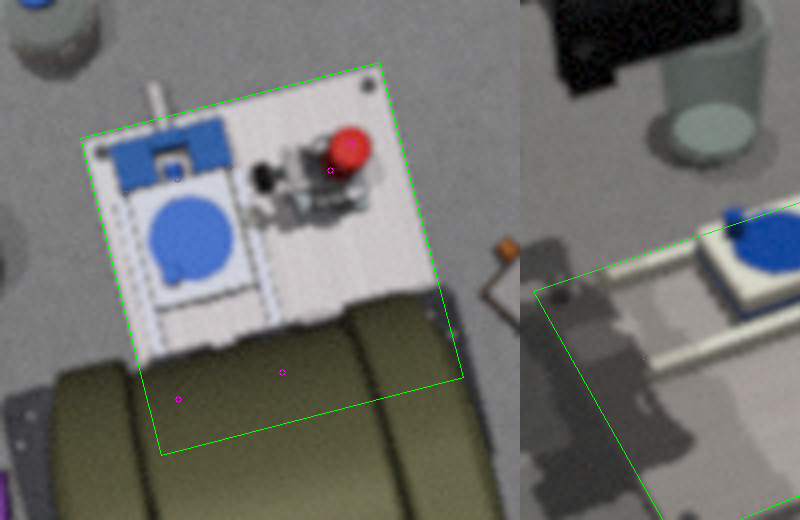

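The cassette sits flush against the receiver with its spigot in the slot at (172,165). It measures x ≈ -0.4 mm, and the push stalled at -8 N without further travel. Next I go to the +y side of the lever, above the clamp arm.

```bash
python3 -m jog '[[1,0,0,-0.5,0],[1,-0.7,0,0,0],[1,-0.7,0,0,0],[1,-0.7,-0.3,0,0],[1,-0.7,-0.3,0,0]]'; python3 -m jog '[[1,0,0,0,0],[1,0,0,0,0]]'; python3 go.py 14 -40 185 14 -40 158
```

```text
time: 8.68
tcp_pos: [0.5833, 0.0865, 0.1946]
orientation: [-0.001, -0.126, 0.992, -0.0]
wrist_force: [0.4, -0.8, 1.1]
gripper_width: 0.0002
time: 8.93
tcp_pos: [0.582, 0.0866, 0.195]
orientation: [-0.001, -0.125, 0.992, -0.0]
wrist_force: [-0.1, -0.1, 0.1]
gripper_width: 0.0004
t 8.93 station [ 11.6 -24.3] z 195.0 F st [-0.1 -0.   0.1] w 0.0 tooly err deg 0.04
to [14.0, -40.0, 185.0] units [-0.06 -0.39  0.25]
to [14.0, -40.0, 158.0] units [-0.06 -0.39  0.93]
```

```bash
python3 -m jog '[[1,-0.05,-0.4,0.5,0],[1,0,0,0.42,0],[1,0,0,0,0]]'; python3 go.py -0; python3 -m jog '[[1,0,-0.4,0,0],[1,0,-0.2,0,0],[1,0,0,0,0]]'; python3 go.py 14 -87 154
```

```text
time: 9.3
tcp_pos: [0.5872, 0.0712, 0.1572]
orientation: [-0.002, -0.125, 0.992, -0.0]
wrist_force: [-0.3, 0.6, -0.3]
gripper_width: 0.0006
t 9.3 station [ 12.8 -40.4] z 157.2 F st [-0.1  0.6 -0.3] w 0.001 tooly err deg 0.01
time: 9.68
tcp_pos: [0.5953, 0.0485, 0.1604]
orientation: [0.0, -0.125, 0.992, 0.001]
wrist_force: [-1.3, 3.3, 1.4]
gripper_width: 0.0003
t 9.68 station [ 15.  -64.5] z 160.4 F st [-0.4  3.5  1.4] w 0.0 tooly err deg -0.02
to [14.0, -87.0, 154.0] units [ 0.02 -0.56  0.16]Traceback (most recent call last):
  File "go.py", line 9, in <module>
    print("to",a[i:i+3],"units",(Rt.T@(W(*a[i:i+3])-t)/.04).round(2))
                                       ~^^^^^^^^^^^
TypeError: W() missing 2 required positional arguments: 'y' and 'zz'
```

Contact with the lever: 3.5 N along +y. Now the arc.

```bash
python3 -m jog '[[1,0,-0.3,0.05,0],[1,0,-0.3,0.1,0],[1,0,-0.35,0.1,0],[1,0,-0.35,0.12,0]]'; python3 go.py 14 -115 145; python3 -m jog '[[1,0,-0.3,0.2,0],[1,0,-0.3,0.22,0],[1,0,0,0,0]]'; python3 go.py 14 -138 128 14 -155 105
```

```text
time: 10.18
tcp_pos: [0.609, -0.0019, 0.1457]
orientation: [0.001, -0.126, 0.992, 0.0]
wrist_force: [0.8, 5.3, 3.0]
gripper_width: 0.0002
t 10.18 station [  15.8 -116.7] z 145.7 F st [2.1 4.9 3. ] w 0.0 tooly err deg 0.07
to [14.0, -115.0, 145.0] units [0.04 0.04 0.02]
time: 10.55
tcp_pos: [0.6142, -0.0273, 0.1276]
orientation: [0.0, -0.124, 0.992, -0.001]
wrist_force: [0.9, 0.6, 4.1]
gripper_width: 0.0003
t 10.55 station [  14.5 -142.6] z 127.6 F st [1.1 0.4 4.1] w 0.0 tooly err deg -0.08
to [14.0, -138.0, 128.0] units [ 0.01  0.11 -0.01]
to [14.0, -155.0, 105.0] units [ 0.01 -0.31  0.57]
```

```bash
python3 -m jog '[[1,0,-0.16,0.28,0],[1,0,-0.16,0.3,0],[1,0,-0.06,0.16,0],[1,0,0,0,0]]'; python3 go.py 14 -158 92; python3 -m jog '[[1,0,-0.05,0.18,0],[1,0,-0.05,0.16,0],[1,0,0,0,0]]'; python3 go.py 14 -164 78; python3 - <<'E'
from fit import *
im,d=capture("side"); measure("side",im,d); cv2.imwrite("pics/s4.png",overlay("side",im,265,210,"",70,4))
E
```

```text
time: 11.05
tcp_pos: [0.6164, -0.0403, 0.0971]
orientation: [-0.002, -0.125, 0.992, 0.0]
wrist_force: [-0.9, 0.9, -0.7]
gripper_width: 0.0007
t 11.05 station [  13.4 -155.7] z 97.1 F st [-0.6  1.1 -0.7] w 0.001 tooly err deg 0.01
to [14.0, -158.0, 92.0] units [-0.02 -0.06  0.13]
time: 11.42
tcp_pos: [0.6181, -0.044, 0.0841]
orientation: [-0.001, -0.125, 0.992, 0.0]
wrist_force: [0.2, -0.4, -0.3]
gripper_width: 0.0006
t 11.43 station [  14.1 -159.7] z 84.1 F st [ 0.1 -0.4 -0.3] w 0.001 tooly err deg 0.03
to [14.0, -164.0, 78.0] units [ 0.   -0.11  0.15]
side cassette 512 x,y pct2/50/98 [[-33.6, -30.5], [-7.9, -7.9], [30.3, 27.0]] z [0.035 0.04  0.044]
side lever 389 x,y pct2/50/98 [[-21.0, -211.1], [9.8, -182.7], [20.6, -147.7]] z [0.051 0.064 0.254]
side receiver 90 x,y pct2/50/98 [[39.2, -35.4], [48.2, 10.7], [56.6, 30.4]] z [0.031 0.043 0.045]
side arm 57 x,y pct2/50/98 [[-21.4, -71.8], [1.1, -69.4], [29.3, -67.1]] z [0.18  0.196 0.197]
```

View pics/s4.png

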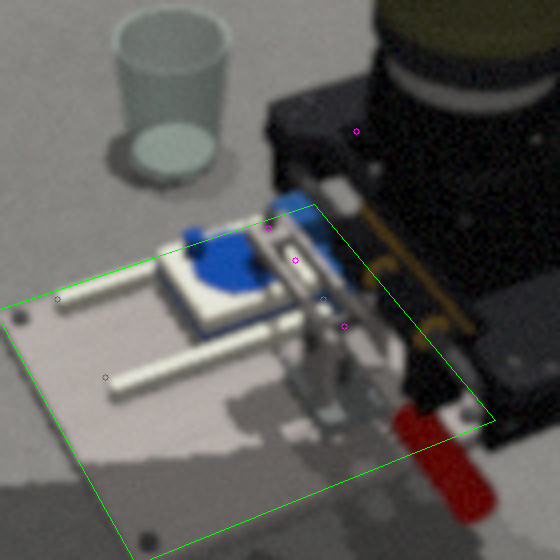

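The lever has snapped flat: the red grip lies at (445,465) at about 64 mm height, and the clamp arm is down on the cassette at (285,240). I'll lift straight up, back off and check.

```bash
python3 -m jog '[[1,0,0,-0.5,0],[1,0,0,-1,0],[1,0,0,-1,0],[1,0,0,-1,0],[1,0,0,-0.8,0]]'; python3 -m jog '[[1,0.9,0,0,0],[1,0.9,0,0,0],[1,0.9,0,0,0],[1,0.9,0,0,0],[1,0,0,0,0]]'; python3 go.py; python3 - <<'E'
from fit import *
o_=[]
for n,c in {"top":(272,196),"side":(265,220)}.items():
    im,d=capture(n); measure(n,im,d); o_.append(overlay(n,im,*c,"",66,3)); X=cloud(n,d)
    for t in ["clamp_pad","used_cassette_center","beaker","reagent"]:
        for r in regions_of(n,t)[:1]:
            m=r["mask"]&(d>0); print(t,round(r["conf"],2),np.round(np.median(X[m],0),3),loc(np.median(X[m],0)).round(1))
cv2.imwrite("pics/s5.png",np.hstack(o_))
E
```

```text
time: 12.1
tcp_pos: [0.6193, -0.0441, 0.2611]
orientation: [0.002, -0.125, 0.992, -0.0]
wrist_force: [-0.3, 0.7, -0.8]
gripper_width: 0.0001
time: 12.72
tcp_pos: [0.478, -0.0809, 0.2592]
orientation: [0.002, -0.124, 0.992, 0.001]
wrist_force: [0.2, -0.4, 0.2]
gripper_width: 0.0003
t 12.72 station [-130.7 -160.7] z 259.2 F st [ 0.1 -0.4  0.2] w 0.0 tooly err deg -0.09
top cassette 628 x,y pct2/50/98 [[-34.1, -27.1], [-5.4, 4.9], [31.7, 30.3]] z [0.038 0.041 0.044]
top lever 254 x,y pct2/50/98 [[-130.3, -201.4], [10.7, -168.0], [21.7, -114.3]] z [0.058 0.066 0.641]
top receiver 262 x,y pct2/50/98 [[35.9, -30.6], [51.5, 4.7], [139.3, 52.2]] z [0.034 0.045 0.117]
top arm 207 x,y pct2/50/98 [[-138.9, -71.9], [-113.7, -68.0], [139.5, 53.7]] z [0.108 0.372 0.375]
used_cassette_center 0.89 [ 0.534 -0.105  0.029] [ -82.7 -197.4]
beaker 0.77 [0.559 0.264 0.031] [ 33.3 153.3]
reagent 0.97 [0.687 0.186 0.081] [137.9  46.1]
side cassette 508 x,y pct2/50/98 [[-33.3, -30.6], [-8.5, -8.0], [30.2, 27.9]] z [0.035 0.04  0.043]
side lever 390 x,y pct2/50/98 [[-132.5, -211.4], [10.0, -185.3], [20.8, -148.8]] z [0.053 0.064 0.431]
side receiver 242 x,y pct2/50/98 [[41.6, -35.7], [54.7, -1.6], [139.5, 48.4]] z [0.033 0.043 0.114]
side arm 27 x,y pct2/50/98 [[-138.8, -70.5], [138.0, 44.1], [139.8, 51.0]] z [0.102 0.113 0.37 ]
clamp_pad 0.47 [ 0.531 -0.12   0.028] [ -89.3 -211.2]
used_cassette_center 0.71 [ 0.531 -0.119  0.027] [ -89.  -210.7]
reagent 0.63 [0.692 0.173 0.062] [139.5  31.9]
```

View pics/s5.png

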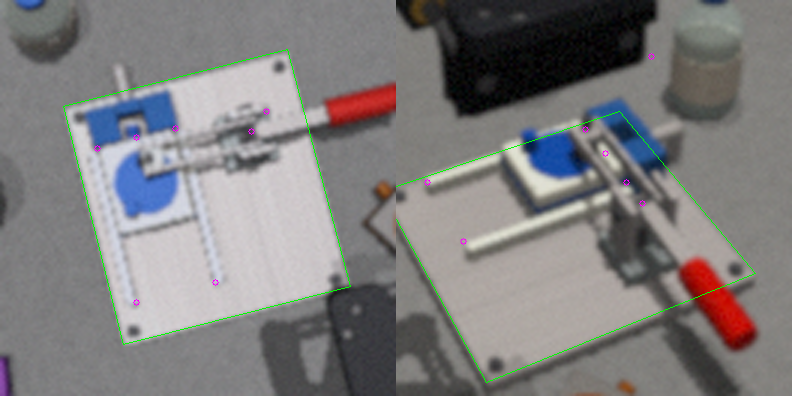

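The cassette is home against the receiver, the lever lies flat at (360,103), the clamp pad rests on the cassette at (150,158), and the hand is clear. I'm handing in.

```bash
python3 -m jog '[[1,0,0,0,0],[1,0,0,0,0],[1,0,0,0,0]]'; python3 -c "
from workcell import *
print(finish_job(), state()['time'])"
```

```text
time: 13.6
tcp_pos: [0.4792, -0.0797, 0.257]
orientation: [0.0, -0.125, 0.992, 0.0]
wrist_force: [-0.2, 0.2, 0.5]
gripper_width: 0.0005
the job is handed in; nothing more can be done
the job is handed in; nothing more can be done
```

The job is handed in: the cassette is home against the blue receiver, and the red lever has snapped over and stayed locked. The last robot time I read was 13.6 s.

**Cassette:** I pushed it about 25 mm with the shut fingertips until it stopped; pressing on to about 8 N gave no further travel. It measured x ≈ -0.4 mm before clamping, with the spigot in the slot.

**Lever:** I then pushed it over along its arc. The highest force reading was about 6 N, and it dropped to nothing once the lever snapped.

**Last checks:**
- The grip lay flat at about 64 mm height and stayed there after the hand withdrew.
- The pictures show the clamp pad down on the cassette, whose edges had not moved.
- The beaker (top view), the bottle and the used cassette were within 2 mm of where they started.
- The hand was clear, with no force beyond sensor noise.

**What disagreed or failed:**
- My first station fit was wrong because of outlier points; I redid it before moving.
- In the final check the network took the used cassette for the clamp pad in the side view, and did not find the pad in the top view or the beaker in the side view. I judged the pad from the pictures, and its pressing force was not measured.

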